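# Index the cell turntable with its ratchet lever and lock it

### The job

Bring the cell turntable round until one of its two slotted keepers stands squarely under the raised latch bar, using only the ratchet lever on top: it drives the table one way and slips loose the other, so find out which by turning it both ways, and work it in strokes. Then tip the latch bar over so that it drops down into the keeper's slot, and let go. Do not push on the table or its cells directly, and leave the other things on the bench alone.

Things in the scene. Friction and masses are not known exactly. Their poses are not given: they have to be found in the camera images.
- hub (a point): point on the turntable's upright axis, 155 mm above the bench, near the top of the dark hub cover (diameter 92 mm, top at 157 mm). Frame: z up; -x points along the lever's middle position; y points from the axis to the latch. The aluminium base plate (300 x 385 x 12 mm) is fixed; its place and yaw (within 0.3 rad) vary.
- table_turn (a joint): angle of the grey round table (diameter 250 mm, top 32 mm above the bench) that carries six upright cells (diameter 32 mm, tops at 101 mm) and two keepers; rad, counter-clockwise from above positive, unlimited. Keeper a is under the latch bar at 0, keeper b at pi (and -pi). At the start it is near pi/2. It stays where it is left: friction of 0.35 N m.
- lever (a joint): angle of the ratchet lever about the same axis; rad, counter-clockwise from above positive, stops at -0.65 and 0.65. At 0 it points along -x of the hub's frame. In its gripping direction it carries the turntable along (after up to 0.27 rad of lost motion after each reversal); the other way it clicks loose and the table stays. The gripping direction differs between starts and cannot be seen.
- lever_knob (a point): centre of the lever's upright round black grip, diameter 22 mm, 115 mm from the axis, from 128 to 179 mm above the bench (this point at 155 mm); it is rigid with the lever, whose flat steel arm beneath is 22 mm wide with its top at 128 mm. About 4 N here moves the table.
- keeper_a (a point): middle of the slot of keeper a: two steel lugs, each 10 mm wide, 26 mm long radially and 22 mm high (tops 54 mm above the bench), with a slot of 28 mm between them, 110 mm from the axis; this point is 47 mm above the bench
- keeper_b (a point): middle of the slot of keeper b, the same as a and opposite to it on the table
- latch_seat (a point): fixed point where the middle of a keeper's slot must stand: 110 mm from the axis towards the latch, 47 mm above the bench, under the bar's path
- latch (a joint): angle of the steel latch bar on its level hinge beside the table; rad: 0 = lying level, down in the keeper's slot, 1.57 = upright, 2.0 = its back stop, leaning outwards, where it starts and rests by its own weight (0.13 kg). Pushed inwards past the upright, it falls slowly by itself; if the slot is not under it, it lands on a lug or outside the keeper.
- latch_hinge (a point): middle of the latch hinge, 187 mm from the axis, 47 mm above the bench, between two cheeks whose tops are 58 mm above the bench
- latch_end (a point): free end of the latch bar, 88 mm from its hinge; the bar is 14 mm wide and 12 mm thick and carries near its end, on the side that is up when the bar lies level and outwards when it stands open, a 10 mm stem with a black ball of 18 mm standing 28 mm off the bar's middle and 82 mm from the hinge
- turntable: the round table with its six cells, keepers and ratchet drum; origin on the axis at bench height; not to be pushed directly
- spare_cell: loose blue cell, diameter 32 mm, 68 mm high, standing on the base plate's corner; origin under its foot; leave alone
- hex_key: dark L-shaped hex key, 90 mm long, 6 mm thick, lying on the base plate beside the latch; leave alone
- green_cell0: green cell standing on the bench, diameter 32 mm, 68 mm high; leave alone
- green_cell1: green cell, as before; leave alone
- green_cell2: green cell, as before; leave alone
- screwdriver: screwdriver lying on the bench; leave alone
- meter: black hand meter 160 x 80 x 34 mm lying on the bench; leave alone
- cell_holder: black plate with six holes, 80 x 120 x 10 mm, lying on the bench; leave alone

How it is judged:
On the way:
1. a keeper's slot stands under the latch bar (within 6 mm) and the table is at rest, with the bar still up (horizontal distance between any of keeper_a, keeper_b and latch_seat below 0.006 m and value of joint latch above 1.2 rad and angular speed of turntable below 0.05 rad/s), for 0.2 s.
At the end, for the whole second after the job is handed in: A keeper's slot is at the latch (within 7.5 mm), the latch bar lies down in it (within 0.06 rad of level) and the table is at rest (horizontal distance between any of keeper_a, keeper_b and latch_seat below 0.0075 m and value of joint latch below 0.06 rad and angular speed of turntable below 0.05 rad/s); the robot touches nothing.
It fails at once if the robot pushes on the turntable, its cells or keepers (over 2 N) (contact force between any of the fingers, the arm and turntable above 2 N).
It fails at once if a bystander is moved by more than 20 mm (distance of any of spare_cell, hex_key, green_cell0, green_cell1, green_cell2, screwdriver, meter, cell_holder from where it was at the start of the episode above 0.02 m).
It also fails if it takes over 72 s, if anything falls off the work surface, if the arm or the gripper's body presses on something with over 40 N, if the wrist force passes 120 N, or if a joint passes its speed limit or range.

### The arm

A 7-joint arm with a two-finger parallel gripper is mounted at the origin on the work surface. World frame = base frame: x ahead of the robot, y to its left, z up, the work surface at z = 0. Lengths are in m, angles in rad, forces in N, time in s.
With the tool pointing down it reaches from about 0.425 to 0.925 m from the base axis. Payload 6.8 kg.
Tool frame: the origin (TCP) lies at the very end of the fingers, on their centre line; the grasp point (between the pads) lies 19 mm behind it; y points along the fingers, x is the direction in which the jaws open and shut, and the axes are right-handed (so a half turn about y gives the same grasp; the last joint's range is limited). The gripper opens to 85 mm and grips with 20 to 120 N. Pads are 22 mm wide; open, the fingers measure 114 mm over their backs; the gripper's body (76 mm by 85 mm) begins 54 mm behind the grasp point. The pads swing forward as they close: fully open they stand 13 mm farther back than shut.
Start: joints at [1.067, 0.477, 0.022, 1.555, -0.011, 1.109, -0.083], TCP at [0.26, -0.623, 0.231] pointing down, gripper open.
Joint ranges: [-2.96, 2.96], [-0.34, 2.1], [-1.41, 1.46], [0.24, 2.44], [-1.37, 4.51], [0.17, 1.92], [-2.96, 2.96]. Speed limits (rad/s): [2.39, 2.39, 3.14, 3.14, 3.14, 3.14, 3.14].

### API

Orientations are given as a rotation vector (axis times angle).
In Python, from bench import r, imaging gives the robot as it stands.
- The arm moves only by the shell command python3 -m jog 'ROWS' [FORCE]. ROWS is text: rows parted by semicolons, each of 7 numbers parted by spaces: the turn, a rotation vector about the tool's x, y, z in degrees, then the shift along the tool's x, y, z in mm, then the opening, from 0 (shut) to 1 (fully open). A call has exactly 5 rows; each row shifts and turns the commanded pose from where the row before left it, along the tool's axes as they then stand; what a row does not reach is not made up. A row lasts 1/12 s, in which the tool goes at most 41.7 mm and 7.16 degrees, less where a joint would pass 70% of its speed; a pose out of reach is approached as far as the arm can. A call with a gripper value outside its range is refused whole. The fingers move at their own pace and stop on an object; FORCE is the grip in N (left out, the last holds). Time passes only in rows, so rows that do not move let the fingers close, or fill a call up. It gives the time, the measured TCP pose, the force and the opening at its end, in the units of the state.
- r.get_obs(): the state, without advancing time (a new reading comes with each control period).
- imaging.grab_frame(name): name is "side" or "top"; returns a dict with "color" (384x512x3 uint8, red, green, blue), "z_map" (384x512 float32, m along the optical axis (not along the pixel's ray), 0 where there is no reading), "fx", "fy", "cx", "cy" (pixels), "k1" (the pictures are not rectified: a ray, as slopes to the right and down, at radius r is drawn at 1 + k1 r^2 times it, then the intrinsics apply), "world_to_cam" (4x4, takes a point from world to camera coordinates). Camera axes: x right, y up, looking along -z (the intrinsics and any distortion apply to the point x, -y, -z); pixel columns grow to the right and rows downward; lengths in m; the calibration is good to about 2 mm. A picture is of the moment at which its call begins.
- r.hand_in(): hands the job in, once; it reports no verdict.
The state is a dict: "clock": time; "joints": joint angles; "qvel": joint speeds; "tau": joint torques, N m; "tcp_pos": TCP position; "orientation": TCP orientation; "contact_force": force on the tool from outside, world axes, zero at the start; "moment": the same for the moment, N m; "grip_width": finger opening in m.
Only numpy, scipy, OpenCV 4.12 (cv2) and the standard library are available. Lean on these libraries where they do the work, as an engineer would, in place of code of your own. Each camera call takes 0.05 s, during which the arm holds its last target.

## Working session

There is one attempt and no reset: what is moved stays moved. The work goes in short steps, Python scripts to look and compute and a shell command to move; the robot and the scene stay as the last step left them, time stands still between calls to the robot, and variables do not carry over. Pictures are saved under pics/ and viewed, and the job is handed in when it is done.

```bash
ls; mkdir -p pics; cat > h.py <<'E'
import numpy as np,cv2
from bench import r,imaging
def grab(n,fn=None):
    f=imaging.grab_frame(n)
    if fn: cv2.imwrite('pics/'+fn,cv2.cvtColor(f['color'],cv2.COLOR_RGB2BGR))
    return f
def cloud(f):
    z=f['z_map'];H,W=z.shape
    v,u=np.mgrid[0:H,0:W].astype(float)
    K=np.array([[f['fx'],0,f['cx']],[0,f['fy'],f['cy']],[0,0,1]])
    p=cv2.undistortPoints(np.stack([u.ravel(),v.ravel()],1)[:,None],K,np.array([f['k1'],0,0,0.]))[:,0]
    x=p[:,0].reshape(H,W);y=p[:,1].reshape(H,W)
    c=np.stack([x*z,-y*z,-z,np.ones_like(z)],-1)
    P=c@np.linalg.inv(f['world_to_cam']).T
    P[z==0]=np.nan
    return P[...,:3]
def proj(f,p):
    q=f['world_to_cam']@np.append(p,1); x=q[0]/-q[2];y=-q[1]/-q[2];s=1+f['k1']*(x*x+y*y)
    return f['cx']+f['fx']*x*s,f['cy']+f['fy']*y*s
E
python3 - <<'E'
from h import *
o=r.get_obs();print(o)
for n in('top','side'):
    f=grab(n,n+'0.png');print(n,f['fx'],f['k1'],np.linalg.inv(f['world_to_cam'])[:3].round(3))
    np.savez('pics/'+n+'0.npz',**f)
E
```

```text
pics
{'clock': 0.0, 'joints': array([ 1.06689671,  0.4778215 ,  0.02231442,  1.55643134, -0.01149027,
        1.1093263 , -0.08311898]), 'qvel': array([-0.00052465,  0.00137057,  0.00028443,  0.00016586,  0.00025498,
       -0.00082881,  0.00058167]), 'tau': array([-1.14070635e-04, -5.96453762e+01,  1.60783432e+00, -2.81201345e+01,
        1.24856411e-02,  9.33278556e-03, -1.89495915e-05]), 'tcp_pos': array([ 0.26001344, -0.62226886,  0.23031938]), 'orientation': array([-1.36991598,  0.91408423, -0.9114193 ]), 'contact_force': array([ 0.25922081, -0.16851371,  0.06499027]), 'moment': array([-0.01232228, -0.00137051,  0.0473812 ]), 'grip_width': 0.08512615778920579}
top 346.4908133032549 -0.09527045985139604 [[-0.018  0.982 -0.19   0.343]
 [-1.    -0.02  -0.008 -0.024]
 [-0.012  0.19   0.982  1.205]]
side 358.8958455069945 -0.06357350367669196 [[-0.943  0.261 -0.206  0.355]
 [-0.332 -0.713  0.617  0.596]
 [ 0.015  0.651  0.759  0.875]]
```

View pics/top0.png

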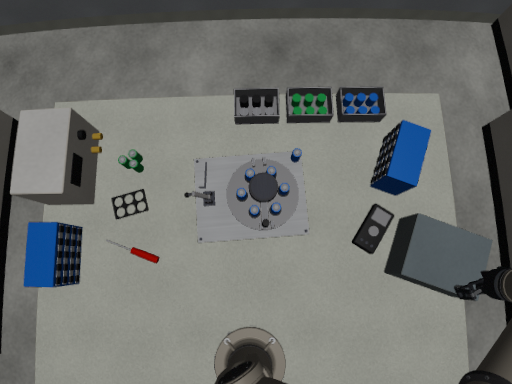

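View pics/side0.png

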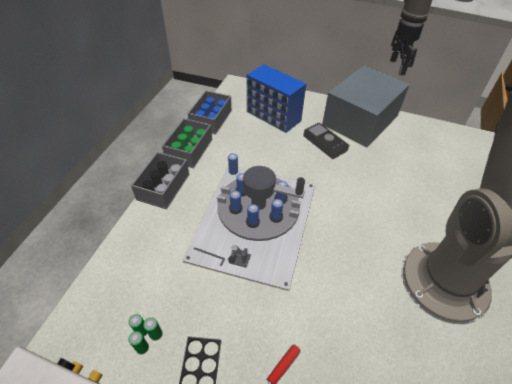

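The top view shows the hub at about (263,187), the knob at (265,223), the latch at about (188–212,197) and the spare cell at (296,155). The keepers are near (260,163) and (265,215). I'll measure these next.

```bash
python3 - <<'E'
from h import *
f=dict(np.load('pics/top0.npz'));P=cloud(f)
f2=dict(np.load('pics/side0.npz'));P2=cloud(f2)
np.set_printoptions(precision=4,suppress=True)
for nm,Q in(('top',P),('side',P2)):
    x,y,z=Q[...,0],Q[...,1],Q[...,2]
    reg=(x>.3)&(x<.75)&(y>-.3)&(y<.3)
    m=reg&(z>.152)&(z<.162); pts=Q[m]
    c,rad=cv2.minEnclosingCircle(pts[:,:2].astype(np.float32)); 
    # hub disc excluding knob
    med=np.median(pts[:,:2],0); d=np.linalg.norm(pts[:,:2]-med,axis=1)<.06
    c,rad=cv2.minEnclosingCircle(pts[d][:,:2].astype(np.float32));print(nm,'hub',c,rad,pts[d].mean(0),m.sum())
    k=reg&(z>.165)&(z<.19);print('knob',Q[k].mean(0),k.sum())
    # table cells tops
    k=(reg&(z>.09)&(z<.112)).astype(np.uint8)
    n,l,s,cc=cv2.connectedComponentsWithStats(k)
    for i in range(1,n):
        if s[i,4]>15: print('cell',Q[l==i].mean(0),s[i,4])
    k=(reg&(z>.115)&(z<.14)&(y>.08));print('latch high',Q[k].mean(0),k.sum())
    c=f if nm=='top' else f2
    # plate
for nm,f,box in(('top',f,(180,140,130,110)),('side',f2,(180,150,150,140))):
    a=cv2.cvtColor(f['color'],cv2.COLOR_RGB2BGR);x,y,w,h=box
    cv2.imwrite(f'pics/{nm}_crop.png',cv2.resize(a[y:y+h,x:x+w],None,fx=5,fy=5,interpolation=cv2.INTER_CUBIC)[:600,:800])
E
```

```text
top hub (0.5596673488616943, -0.05361392721533775) 0.04453836381435394 [ 0.5595 -0.054   0.1568] 602
knob [ 0.4451 -0.0571  0.1784] 45
cell [ 0.6253 -0.0837  0.0992] 68
cell [ 0.6176 -0.0129  0.0987] 75
cell [ 0.5667 -0.125   0.0983] 76
cell [0.5533 0.0162 0.0986] 76
cell [0.5467 0.1516 0.0999] 20
cell [ 0.5022 -0.0953  0.0986] 76
cell [ 0.4959 -0.0248  0.0988] 75
latch high [0.5469 0.1761 0.1219] 51
side hub (0.5638125538825989, -0.050742894411087036) 0.04483576491475105 [ 0.5631 -0.0489  0.1564] 581
knob [ 0.4481 -0.053   0.1753] 64
cell [ 0.6315 -0.0775  0.0974] 58
cell [ 0.5056 -0.0988  0.0986] 39
cell [ 0.62   -0.009   0.0977] 93
cell [ 0.5528 -0.0188  0.1069] 56
cell [ 0.4983 -0.0206  0.0977] 96
cell [0.5559 0.0199 0.0976] 99
latch high [0.5496 0.1806 0.1215] 79
```

View pics/top_crop.png

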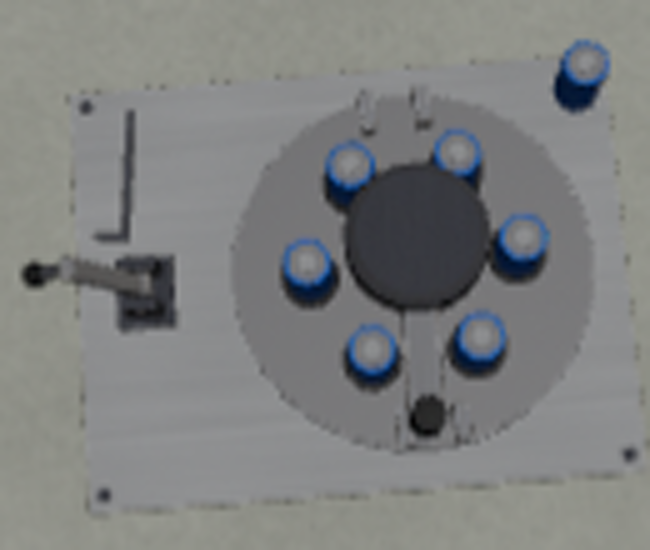

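View pics/side_crop.png

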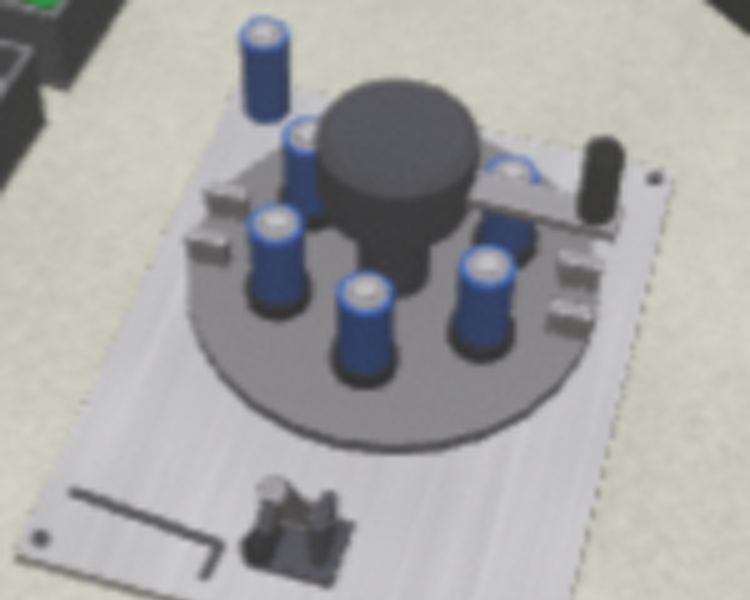

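```bash
python3 - <<'E'
from h import *
from scipy.spatial.transform import Rotation as Ro
np.set_printoptions(precision=4,suppress=True)
o=r.get_obs();print(Ro.from_rotvec(o['orientation']).as_matrix())
for n in('top','side'):
    f=dict(np.load(f'pics/{n}0.npz'));P=cloud(f);x,y,z=P[...,0],P[...,1],P[...,2]
    # plate by height
    m=((z>.006)&(z<.02)&(x>.35)&(x<.75)&(y>-.3)&(y<.28)).astype(np.uint8)
    m=cv2.morphologyEx(m,cv2.MORPH_OPEN,np.ones((3,3),np.uint8))
    nn,l,s,_=cv2.connectedComponentsWithStats(m);i=1+s[1:,4].argmax()
    print(n,cv2.minAreaRect(P[l==i][:,:2].astype(np.float32)*1000))
    m=(y<-.15)&(y>-.9)&(x>0.1)&(x<.8)
    for a,b in((-.7,-.6),(-.6,-.5),(-.5,-.4),(-.4,-.3),(-.3,-.2)):
        k=m&(y>a)&(y<b)&(z<.3);print(a,b,np.nanmax(z[k]), P[k][np.nanargmax(z[k])])
    # latch cheeks and lugs
    k=(z>.045)&(z<.065)&(x>.4)&(x<.7)&(y>.1)&(y<.2);print('cheeks',P[k].mean(0),k.sum())
    k=(z>.165)&(z<.185)&(x>.4)&(x<.5)&(abs(y+.05)<.1);print('knobtop',P[k].mean(0),k.sum(),np.ptp(P[k],axis=0))
    k=(z>.115)&(z<.14)&(x>.4)&(x<.7)&(y>.1)&(y<.3);print('latchend',P[k].mean(0))
E
```

```text
[[ 0.3855 -0.0007  0.9227]
 [-0.9227  0.0015  0.3855]
 [-0.0016 -1.     -0.0001]]
top ((558.7169189453125, -12.007278442382812), (301.4491882324219, 386.1458740234375), 3.3652734756469727)
-0.7 -0.6 0.29831854727010165 [ 0.2968 -0.6812  0.2983]
-0.6 -0.5 0.2999071018995657 [ 0.2306 -0.5534  0.2999]
-0.5 -0.4 0.17780024541441186 [ 0.5764 -0.4867  0.1778]
-0.4 -0.3 0.04147658573144519 [ 0.3934 -0.3853  0.0415]
-0.3 -0.2 0.018043129298375593 [ 0.4606 -0.2026  0.018 ]
cheeks [0.5484 0.1308 0.0556] 74
knobtop [ 0.4451 -0.0571  0.1784] 45 [0.021  0.018  0.0166]
latchend [0.5469 0.1761 0.1219]
side ((561.6293334960938, -9.942214965820312), (300.87701416015625, 387.5607604980469), 3.37093448638916)
-0.7 -0.6 0.29982616263410244 [ 0.297  -0.6773  0.2998]
-0.6 -0.5 0.29991427616221566 [ 0.2311 -0.58    0.2999]
-0.5 -0.4 0.173396152627612 [ 0.6437 -0.4787  0.1734]
-0.4 -0.3 0.03917973249885176 [ 0.401  -0.3821  0.0392]
-0.3 -0.2 0.016272229692947282 [ 0.4837 -0.2019  0.0163]
cheeks [0.5423 0.136  0.0548] 60
knobtop [ 0.4481 -0.053   0.1753] 64 [0.0217 0.0211 0.0163]
latchend [0.5496 0.1806 0.1215]
```

```bash
python3 -m jog '0 0 0 0 -30 0 1; 0 0 0 0 -30 0 1; 0 0 0 -28.2 0 24.4 1; 0 0 0 -28.2 0 24.4 1; 0 0 0 -28.2 0 24.4 1'; python3 -m jog '0 0 0 -28.2 0 24.4 1; 0 0 0 -28.2 0 24.4 1; 0 0 0 -28.2 0 24.4 1; 0 0 0 -28.2 0 24.4 1; 0 0 0 -28.2 0 24.4 1';  python3 -m jog '0 0 0 -28.2 0 24.4 1; 0 0 0 -28.2 0 24.4 1; 0 0 0 -28.2 0 24.4 1; 0 0 0 -28.2 0 24.4 1; 0 0 0 -28.2 0 24.4 0.6'; python3 -m jog '0 0 0 -28.2 0 24.4 0.6; 0 0 0 -28.2 0 24.4 0.6; 0 0 0 -28.2 0 24.4 0.6; 0 7 0 0 0 0 0.6; 0 7 0 0 0 0 0.6'; python3 -m jog '0 7 0 0 0 0 0.6; 0 0 0 0 0 0 0.6; 0 0 0 0 0 0 0.6; 0 0 0 0 0 0 0.6; 0 0 0 0 0 0 0.6'
```

```text
clock: 0.52
tcp_pos: [0.2952, -0.5155, 0.2912]
orientation: [-1.37, 0.914, -0.914]
contact_force: [1.2, -0.4, -0.2]
grip_width: 0.0855
clock: 0.93
tcp_pos: [0.3534, -0.3375, 0.2911]
orientation: [-1.371, 0.913, -0.913]
contact_force: [1.5, 0.3, 0.7]
grip_width: 0.0852
clock: 1.35
tcp_pos: [0.4115, -0.1605, 0.2912]
orientation: [-1.371, 0.913, -0.913]
contact_force: [1.1, 0.3, -0.3]
grip_width: 0.0757
clock: 1.77
tcp_pos: [0.4468, -0.0533, 0.2912]
orientation: [-1.277, 1.097, -1.097]
contact_force: [-1.2, -0.1, 0.4]
grip_width: 0.0513
clock: 2.18
tcp_pos: [0.4464, -0.0562, 0.2912]
orientation: [-1.224, 1.186, -1.186]
contact_force: [-0.1, 0.3, -1.2]
grip_width: 0.0514
```

```bash
cat > st.py <<'E'
from h import *
import sys
from scipy.spatial.transform import Rotation as Ro
np.set_printoptions(precision=4,suppress=True)
def st():
    o=r.get_obs();R=Ro.from_rotvec(o['orientation']).as_matrix()
    print('t',round(float(o['clock']),2),'tcp',o['tcp_pos'],'xhead',np.degrees(np.arctan2(R[1,0],R[0,0])).round(1),'y',R[:,1],'F',o['contact_force'],'w',o['grip_width'])
    return o,R
def need(p):
    o,R=st();d=(np.array(p)-o['tcp_pos'])*1000;print('tool shift',R.T@d)
if __name__=='__main__':
    if len(sys.argv)>1: need([float(a) for a in sys.argv[1:4]])
    else: st()
E
python3 st.py 0.4466 -0.055 0.139; python3 -c "
from h import *
f=grab('top','t1.png');f=grab('side','s1.png')"
```

```text
t 2.18 tcp [ 0.4464 -0.0562  0.2912] xhead -88.2 y [-0.0001 -0.     -1.    ] F [-0.083   0.3389 -1.2039] w 0.051401659618096195
tool shift [ -1.1635 152.2346   0.2455]
```

View pics/s1.png

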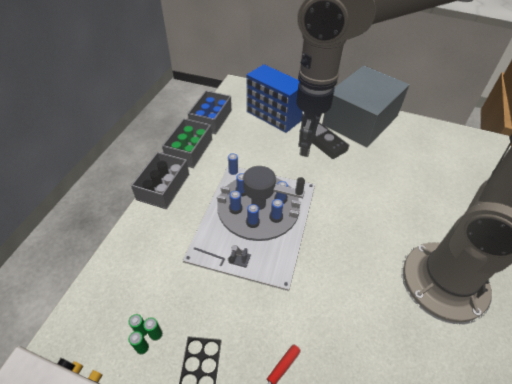

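The gripper, near (310,150), is above the knob at (300,186). I'll go down next and then close loosely.

```bash
python3 -m jog '0 0 0 0 35 0 0.6; 0 0 0 -1 35 0 0.6; 0 0 0 0 32 0 0.6; 0 0 0 0 25 0 0.6; 0 0 0 0 15 0 0.6'; python3 -m jog '0 0 0 0 8 0 0.6; 0 0 0 0 2 0 0.45; 0 0 0 0 0 0 0.32; 0 0 0 0 0 0 0.32; 0 0 0 0 0 0 0.32' 20; python3 st.py;python3 -c "
from h import *
f=grab('side','s2.png');cv2.imwrite('pics/s2c.png',cv2.resize(cv2.cvtColor(f['color'][90:240,180:360],cv2.COLOR_RGB2BGR),None,fx=4,fy=4))"
```

```text
clock: 2.7
tcp_pos: [0.4448, -0.055, 0.1467]
orientation: [-1.226, 1.19, -1.185]
contact_force: [-0.0, 0.3, 0.4]
grip_width: 0.0513
clock: 3.12
tcp_pos: [0.4475, -0.0551, 0.1405]
orientation: [-1.221, 1.186, -1.189]
contact_force: [-0.1, -0.3, 1.0]
grip_width: 0.0274
t 3.12 tcp [ 0.4475 -0.0551  0.1405] xhead -88.3 y [ 0.0023 -0.0003 -1.    ] F [-0.0639 -0.2884  1.0292] w 0.02735565398808577
```

View pics/s2c.png

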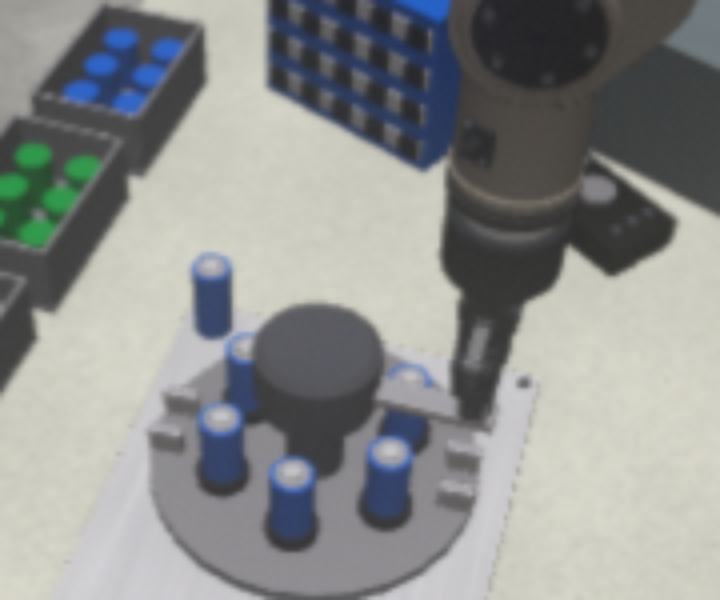

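```bash
python3 -m jog '0 -6 0 12 0 0.6 0.32; 0 -6 0 12 0 0.6 0.32; 0 -6 0 12 0 0.6 0.32; 0 -6 0 12 0 0.6 0.32; 0 -6 0 12 0 0.6 0.32'; python3 st.py;python3 -c "
from h import *
f=grab('side','s3.png');cv2.imwrite('pics/s3c.png',cv2.resize(cv2.cvtColor(f['color'][90:240,180:360],cv2.COLOR_RGB2BGR),None,fx=4,fy=4))"
```

```text
clock: 3.58
tcp_pos: [0.4636, -0.1126, 0.1401]
orientation: [-1.423, 0.788, -0.79]
contact_force: [-0.0, 0.3, 0.7]
grip_width: 0.0276
t 3.58 tcp [ 0.4636 -0.1126  0.1401] xhead -58.0 y [ 0.0008 -0.0005 -1.    ] F [-0.0149  0.2831  0.7212] w 0.027554086380679955
```

View pics/s3c.png

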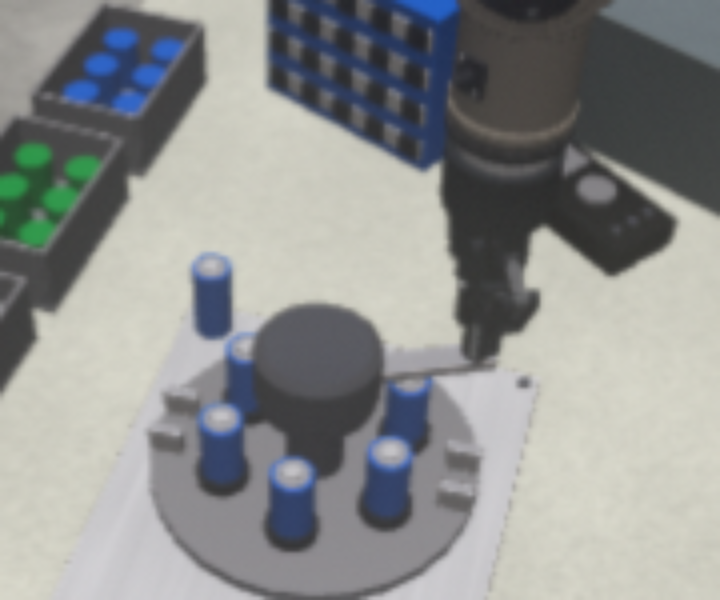

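The table has not moved, since the lugs and cells are at the same pixels. Counter-clockwise slips, so the ratchet should grip clockwise. Now a clockwise stroke.

```bash
python3 -m jog '0 6 0 -12 0 0.6 0.32; 0 6 0 -12 0 0.6 0.32; 0 6 0 -12 0 0.6 0.32; 0 6 0 -12 0 0.6 0.32; 0 6 0 -12 0 0.6 0.32';python3 -m jog '0 6 0 -12 0 0.6 0.32; 0 6 0 -12 0 0.6 0.32; 0 6 0 -12 0 0.6 0.32; 0 6 0 -12 0 0.6 0.32; 0 4 0 -8 0 0.3 0.32';  python3 st.py; cat > ang.py <<'E'
from h import *
import sys
def ang(fn):
    f=grab('top',fn+'t.png');g=grab('side',fn+'s.png')
    a=cv2.cvtColor(f['color'],cv2.COLOR_RGB2BGR);b=cv2.cvtColor(g['color'],cv2.COLOR_RGB2BGR)
    a=cv2.resize(a[140:255,180:315],None,fx=2.9,fy=2.9,interpolation=cv2.INTER_CUBIC);b=cv2.resize(b[140:285,180:330],None,fx=2.6,fy=2.6,interpolation=cv2.INTER_CUBIC)
    h=max(a.shape[0],b.shape[0]);im=np.zeros((h,a.shape[1]+b.shape[1],3),np.uint8);im[:a.shape[0],:a.shape[1]]=a;im[:b.shape[0],a.shape[1]:]=b
    cv2.imwrite('pics/'+fn+'.png',im)
    for n,f,c in(('top',f,(.5597,-.0538)),('side',g,(.5631,-.0489))):
        P=cloud(f);d=P[...,:2]-np.array(c);rr=np.hypot(d[...,0],d[...,1]);z=P[...,2]
        m=((z>.09)&(z<.106)&(rr>.05)&(rr<.095)).astype(np.uint8)
        nn,l,s,_=cv2.connectedComponentsWithStats(m)
        A=[]
        for i in range(1,nn):
            if s[i,4]<30: continue
            q=P[l==i][:,:2].mean(0)-c;A.append((np.degrees(np.arctan2(q[1],q[0])).round(1),s[i,4],np.hypot(*q).round(4)))
        a6=np.array([x[0] for x in A if abs(x[2]-.0707)<.006])
        ph=np.degrees(np.angle(np.exp(6j*np.radians(a6)).mean()))/6
        print(n,A,'phase mod60',round(ph,2))
        m=(z>.047)&(z<.060)&(rr>.092)&(rr<.13)
        q=d[m];t=np.degrees(np.arctan2(q[:,1],q[:,0]));print('lug px angles',np.sort(t).round(0).astype(int))
if __name__=='__main__': ang(sys.argv[1])
E
python3 ang.py a1
```

```text
clock: 4.05
tcp_pos: [0.4467, -0.0555, 0.1401]
orientation: [-1.218, 1.192, -1.196]
contact_force: [2.8, -3.8, -1.0]
grip_width: 0.0273
clock: 4.47
tcp_pos: [0.4587, -0.0004, 0.1402]
orientation: [-0.949, 1.542, -1.546]
contact_force: [0.9, -3.8, 0.7]
grip_width: 0.0272
t 4.47 tcp [ 0.4587 -0.0004  0.1402] xhead -116.8 y [ 0.0021 -0.0009 -1.    ] F [ 0.8703 -3.8299  0.6995] w 0.027214360908509594
top [(np.float64(-4.2), np.int32(70), np.float64(0.072)), (np.float64(55.5), np.int32(75), np.float64(0.0708)), (np.float64(-64.0), np.int32(75), np.float64(0.0711)), (np.float64(-123.6), np.int32(77), np.float64(0.0711))] phase mod60 -4.08
lug px angles [-47 -46 -46 -46 -45 -45 -45 -45 -45 -44 -44 -44 -44 -43 -43 -43 -43 -43
 -42 -42 -42 -41 -27 -27 -27 -26 -26 -26 -26 -25 -25 -25 -25 -25 -24 -24
 -24 -24 -23 -23 -23 -22 -22 -22 -21 -21]
side [(np.float64(-123.5), np.int32(34), np.float64(0.0713)), (np.float64(-6.6), np.int32(83), np.float64(0.0705)), (np.float64(54.1), np.int32(95), np.float64(0.0693)), (np.float64(115.5), np.int32(98), np.float64(0.0697))] phase mod60 -5.13
lug px angles [-47 -47 -47 -46 -45 -45 -45 -45 -45 -44 -44 -44 -44 -30 -30 -28 -28 -28
 -27 -26 -26 -25 -25 132 133 133 133 133 133 134 134 134 134 134 135 135
 135 135 135 135 135 135 135 136 136 136 137 137 137 137 137 137 137 137
 137 138 138 138 138 139 139 139 153 153 153 153 154 154 154 154 154 154
 154 155 155 155 155 155 155 155 156 156 156 156 156 156 157 157 157 157
 157 157 157 157 157 157 158 158 158 158 159]
```

View pics/a1.png

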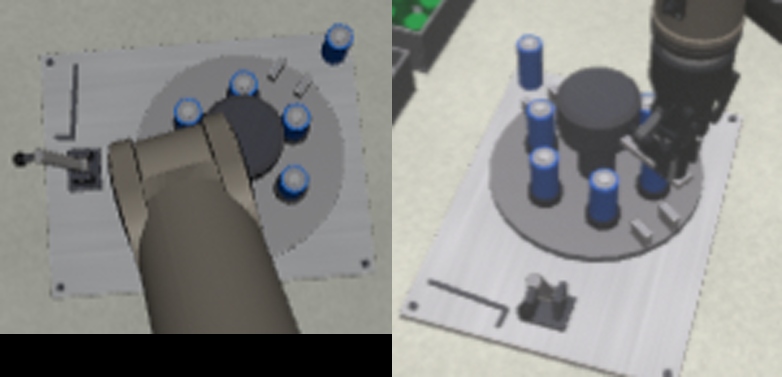

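Clockwise grips: keeper a has moved from 185.4° to about 146°, and the target is 93.4°. I'll reset the lever and make another stroke of about 40°.

```bash
python3 -m jog '0 -6 0 12 0 0.6 0.32; 0 -6 0 12 0 0.6 0.32; 0 -6 0 12 0 0.6 0.32; 0 -6 0 12 0 0.6 0.32; 0 -6 0 12 0 0.6 0.32'; python3 -m jog '0 -6 0 12 0 0.6 0.32; 0 -6 0 12 0 0.6 0.32; 0 -6 0 12 0 0.6 0.32; 0 -6 0 12 0 0.6 0.32; 0 -4 0 8 0 0.3 0.32'; python3 -m jog '0 6 0 -12 0 0.6 0.32; 0 6 0 -12 0 0.6 0.32; 0 6 0 -12 0 0.6 0.32; 0 5 0 -10 0 0.4 0.32; 0 5 0 -10 0 0.4 0.32';python3 -m jog '0 5 0 -10 0 0.4 0.32; 0 5 0 -10 0 0.4 0.32; 0 5 0 -10 0 0.4 0.32; 0 4 0 -8 0 0.3 0.32; 0 2 0 -4 0 0.1 0.32';  python3 st.py;python3 ang.py a2
```

```text
clock: 4.98
tcp_pos: [0.4455, -0.0595, 0.1396]
orientation: [-1.242, 1.157, -1.157]
contact_force: [0.7, 1.4, -0.4]
grip_width: 0.0274
clock: 5.4
tcp_pos: [0.4625, -0.1133, 0.1395]
orientation: [-1.423, 0.789, -0.789]
contact_force: [-1.6, 0.6, 1.6]
grip_width: 0.0272
clock: 5.82
tcp_pos: [0.4459, -0.06, 0.1397]
orientation: [-1.237, 1.164, -1.167]
contact_force: [2.2, -2.9, -1.8]
grip_width: 0.0276
clock: 6.23
tcp_pos: [0.4511, -0.0177, 0.1398]
orientation: [-1.049, 1.429, -1.431]
contact_force: [0.4, -3.3, -0.6]
grip_width: 0.0272
t 6.23 tcp [ 0.4511 -0.0177  0.1398] xhead -107.5 y [ 0.0012 -0.0007 -1.    ] F [ 0.3721 -3.2956 -0.5573] w 0.027248512189665973
top [(np.float64(19.7), np.int32(70), np.float64(0.0717)), (np.float64(-40.0), np.int32(74), np.float64(0.0715)), (np.float64(78.1), np.int32(62), np.float64(0.0719)), (np.float64(-99.8), np.int32(78), np.float64(0.0715))] phase mod60 19.5
lug px angles [-82 -82 -81 -81 -81 -80 -80 -80 -80 -80 -79 -79 -79 -79 -79 -78 -78 -78
 -78 -77 -77 -77 -63 -62 -62 -62 -61 -61 -61 -61 -61 -60 -60 -60 -60 -60
 -59 -59 -59 -58 -58 -58 -57 -57 -56]
side [(np.float64(18.9), np.int32(85), np.float64(0.0702)), (np.float64(80.1), np.int32(97), np.float64(0.0688)), (np.float64(140.9), np.int32(98), np.float64(0.0699))] phase mod60 19.97
lug px angles [ 96  97  97  97  97  98  98  98  98  98  99  99  99  99  99  99  99 100
 100 100 100 100 100 101 101 101 101 101 101 101 101 102 102 102 102 102
 103 103 117 118 118 118 118 119 119 119 119 119 119 119 119 120 120 120
 120 120 120 121 121 121 121 121 121 122 122 122 122 122 123 123 123 124
 125]
```

View pics/a2.png

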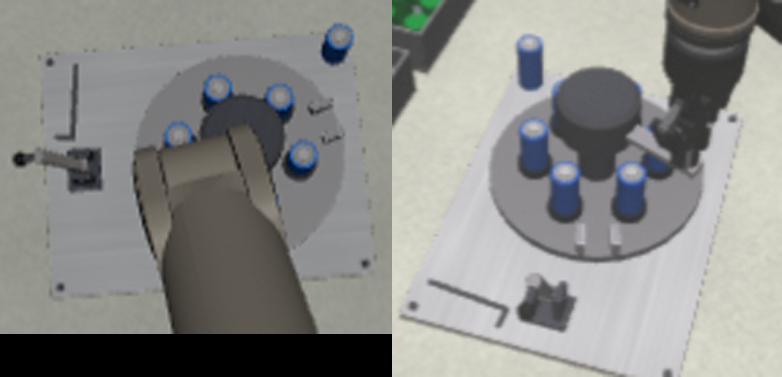

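Keeper a is now at about 109.7°, with 16° left. Continuing this stroke slowly by 13° adds no lost motion.

```bash
python3 -m jog '0 3 0 -6 0 0.2 0.32; 0 3 0 -6 0 0.2 0.32; 0 3 0 -6 0 0.2 0.32; 0 2.5 0 -5 0 0.1 0.32; 0 1.5 0 -3 0 0 0.32';  python3 -m jog '0 0 0 0 0 0 0.32; 0 0 0 0 0 0 0.32; 0 0 0 0 0 0 0.32; 0 0 0 0 0 0 0.32; 0 0 0 0 0 0 0.32'; python3 st.py;python3 ang.py a3
```

```text
clock: 6.75
tcp_pos: [0.4613, 0.0051, 0.1396]
orientation: [-0.91, 1.588, -1.589]
contact_force: [0.7, -3.0, 2.8]
grip_width: 0.0275
clock: 7.17
tcp_pos: [0.4611, 0.0055, 0.1393]
orientation: [-0.911, 1.587, -1.588]
contact_force: [-1.2, -3.3, 1.5]
grip_width: 0.0272
t 7.17 tcp [0.4611 0.0055 0.1393] xhead -120.3 y [-0.0003 -0.0004 -1.    ] F [-1.2096 -3.2556  1.5088] w 0.027179813207330313
top [(np.float64(7.6), np.int32(68), np.float64(0.0717)), (np.float64(-52.4), np.int32(75), np.float64(0.0712)), (np.float64(62.9), np.int32(34), np.float64(0.0755)), (np.float64(-111.9), np.int32(74), np.float64(0.0707)), (np.float64(-167.4), np.int32(41), np.float64(0.0705))] phase mod60 7.76
lug px angles [-95 -94 -94 -94 -94 -94 -94 -93 -92 -92 -92 -92 -92 -92 -92 -91 -91 -90
 -90 -90 -90 -90 -90 -90 -89 -75 -75 -74 -74 -74 -74 -74 -74 -73 -73 -73
 -73 -72 -72 -72 -72 -72 -71 -71 -71 -71 -70 -70 -69 -69]
side [(np.float64(6.7), np.int32(85), np.float64(0.0701)), (np.float64(67.4), np.int32(97), np.float64(0.0696)), (np.float64(128.3), np.int32(103), np.float64(0.0699))] phase mod60 7.47
lug px angles [ 84  85  85  85  85  86  86  86  86  86  86  86  87  87  87  87  88  88
  88  88  88  88  89  89  89  89  89  89  89  89  90  90  90  90  91 105
 105 105 105 106 106 106 106 106 107 107 107 108 108 108 108 108 108 108
 108 108 109 109 109 109 109 109 109 111 111 111]
```

View pics/a3.png

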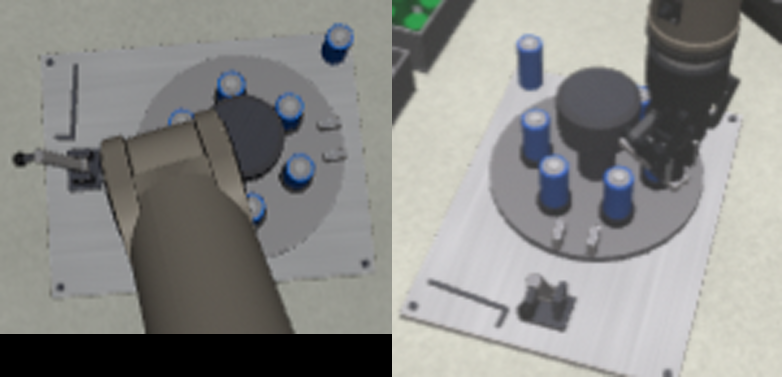

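Both cameras put keeper a at 97.7°, so 4.3° remain. The lever still has about 5° before its stop, so I'll add 3.5° slowly.

```bash
python3 -m jog '0 1 0 -2 0 0 0.32; 0 1 0 -2 0 0 0.32; 0 1 0 -2 0 0 0.32; 0 0.5 0 -1 0 0 0.32; 0 0 0 0 0 0 0.32';  python3 -m jog '0 0 0 0 0 0 0.32; 0 0 0 0 0 0 0.32; 0 0 0 0 0 0 0.32; 0 0 0 0 0 0 0.32; 0 0 0 0 0 0 0.32'; python3 st.py;python3 ang.py a4
```

```text
clock: 7.68
tcp_pos: [0.4653, 0.0125, 0.1393]
orientation: [-0.869, 1.629, -1.629]
contact_force: [0.7, -2.2, 1.2]
grip_width: 0.027
clock: 8.1
tcp_pos: [0.465, 0.0121, 0.1392]
orientation: [-0.87, 1.629, -1.629]
contact_force: [-0.4, -2.1, -0.7]
grip_width: 0.0274
t 8.1 tcp [0.465  0.0121 0.1392] xhead -123.8 y [-0.0001  0.0001 -1.    ] F [-0.3636 -2.0793 -0.6975] w 0.027380996871556033
top [(np.float64(3.5), np.int32(69), np.float64(0.0717)), (np.float64(-56.1), np.int32(75), np.float64(0.0712)), (np.float64(-115.9), np.int32(76), np.float64(0.0709)), (np.float64(-172.5), np.int32(52), np.float64(0.0697))] phase mod60 4.74
lug px angles [-98 -98 -98 -97 -97 -97 -97 -97 -96 -96 -96 -96 -95 -95 -95 -95 -94 -94
 -94 -94 -94 -94 -93 -93 -79 -79 -78 -78 -78 -78 -77 -77 -77 -77 -76 -76
 -76 -75 -75 -75 -75 -75 -74 -74 -74 -73 -73 -73]
side [(np.float64(2.7), np.int32(86), np.float64(0.0706)), (np.float64(63.5), np.int32(97), np.float64(0.0695)), (np.float64(124.6), np.int32(99), np.float64(0.0699))] phase mod60 3.6
lug px angles [-94  80  81  81  81  81  82  82  82  83  83  83  83  83  83  83  83  84
  84  84  84  84  85  85  85  85  85  85  85  85  85  86  86  86  86 101
 101 101 101 102 102 102 102 103 103 103 103 103 103 103 104 104 104 104
 104 104 105 105 105 105 105 105 105 106 106 106 106 106 108 108]
```

Keeper a is at about 93.9° against 93.4°, which is roughly 1 mm. I'll release the knob and lift clear.

```bash
python3 -m jog '0 0 0 0 0 0 0.5; 0 0 0 0 0 0 0.5; 0 0 0 0 0 0 0.5; 0 0 0 0 -5 0 0.5; 0 0 0 0 -20 0 0.5';  python3 -m jog '0 0 0 0 -30 0 0.5; 0 0 0 0 -35 0 0.5; 0 0 0 0 -30 0 0.5; 0 0 0 0 -10 0 0.5; 0 0 0 0 0 0 0.5'; python3 st.py;python3 ang.py a5
```

```text
clock: 8.62
tcp_pos: [0.4631, 0.0121, 0.1626]
orientation: [-0.875, 1.633, -1.628]
contact_force: [0.4, 0.8, -0.2]
grip_width: 0.0426
clock: 9.03
tcp_pos: [0.4669, 0.0125, 0.2725]
orientation: [-0.863, 1.625, -1.63]
contact_force: [-0.1, 1.0, 0.0]
grip_width: 0.0428
t 9.03 tcp [0.4669 0.0125 0.2725] xhead -123.8 y [ 0.0063  0.0003 -1.    ] F [-0.1007  0.976   0.0001] w 0.04275029510326087
top [(np.float64(2.8), np.int32(64), np.float64(0.072)), (np.float64(-56.2), np.int32(74), np.float64(0.0713)), (np.float64(-115.3), np.int32(74), np.float64(0.0711)), (np.float64(-170.4), np.int32(39), np.float64(0.07))] phase mod60 5.19
lug px angles [-100  -98  -98  -97  -97  -97  -97  -97  -97  -96  -96  -96  -96  -95
  -95  -95  -95  -94  -94  -94  -94  -94  -94  -93  -93  -79  -79  -78
  -78  -78  -78  -77  -77  -77  -77  -77  -77  -76  -76  -76  -76  -75
  -75  -75  -75  -74  -74  -73  -72]
side [(np.float64(-119.4), np.int32(41), np.float64(0.0769)), (np.float64(2.9), np.int32(89), np.float64(0.0704)), (np.float64(-172.1), np.int32(48), np.float64(0.0672)), (np.float64(63.8), np.int32(97), np.float64(0.0695)), (np.float64(124.5), np.int32(95), np.float64(0.0698))] phase mod60 4.76
lug px angles [-96 -95  80  80  81  81  82  82  82  82  82  83  83  83  83  83  83  84
  84  84  84  84  84  84  85  85  85  85  85  86  86  86  86  86  86  86
  86 101 101 101 101 102 102 102 103 103 103 103 103 103 103 103 104 104
 104 104 104 104 104 105 105 105 105 105 105 105 106 106 106 106 106 108
 108]
```

View pics/a5.png

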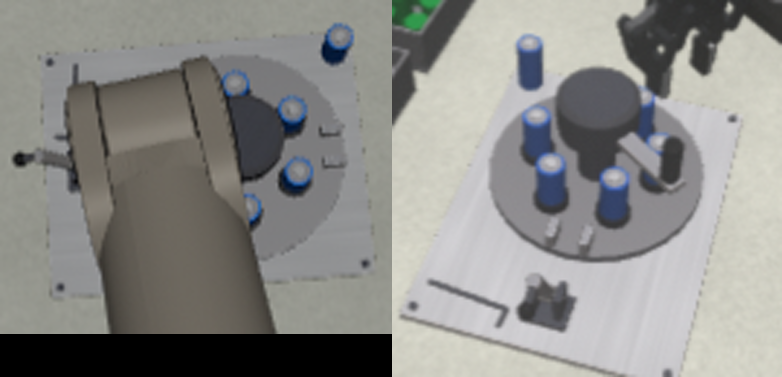

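The arm is clear, the lugs in the side crop at (552,230) and (586,238) face the latch, and the table is unmoved. I'll close the fingers, square them to the latch direction and move outside the bar.

```bash
python3 -m jog '0 -6.2 0 0 0 0 0; 0 -6.2 0 0 0 0 0; 0 -6.2 0 0 0 0 0; 0 -6.2 0 0 0 0 0; 0 -6.2 0 0 0 0 0';  python3 -m jog '0 -6.2 0 0 0 0 0; 0 0 0 -33 0 13 0; 0 0 0 -33 0 13 0; 0 0 0 -33 0 13 0; 0 0 0 -33 0 13 0'; python3 -m jog '0 0 0 -33 0 13 0; 0 0 0 -33 0 13 0; 0 0 0 -33 0 13 0; 0 0 0 0 0 0 0; 0 0 0 0 0 0 0'; python3 st.py .5437 .248 .1;python3 ang.py a6
```

```text
clock: 9.55
tcp_pos: [0.4638, 0.012, 0.2671]
orientation: [-1.191, 1.244, -1.24]
contact_force: [-0.4, 0.0, -0.0]
grip_width: 0.0003
clock: 9.97
tcp_pos: [0.5084, 0.1479, 0.2671]
orientation: [-1.239, 1.168, -1.165]
contact_force: [1.2, -0.0, 0.5]
grip_width: -0.0002
clock: 10.38
tcp_pos: [0.5409, 0.2501, 0.2666]
orientation: [-1.242, 1.166, -1.16]
contact_force: [0.2, -0.7, -0.1]
grip_width: 0.0001
t 10.38 tcp [0.5409 0.2501 0.2666] xhead -86.4 y [-0.0044 -0.0003 -1.    ] F [ 0.1888 -0.7275 -0.0611] w 5.2858495691215275e-05
tool shift [  2.2741 166.5876   3.4252]
top [(np.float64(3.6), np.int32(68), np.float64(0.0722)), (np.float64(-56.2), np.int32(75), np.float64(0.0711)), (np.float64(63.7), np.int32(70), np.float64(0.0702)), (np.float64(-115.7), np.int32(77), np.float64(0.071)), (np.float64(123.8), np.int32(77), np.float64(0.0707)), (np.float64(-176.0), np.int32(77), np.float64(0.0705))] phase mod60 3.87
lug px angles [-99 -98 -98 -98 -97 -97 -97 -97 -96 -96 -96 -96 -96 -96 -95 -95 -95 -94
 -94 -94 -94 -94 -94 -94 -93 -79 -79 -78 -78 -78 -77 -77 -77 -77 -76 -76
 -76 -76 -75 -75 -75 -75 -74 -74 -74 -73 -73  80  80  80  82  82  82  82
  83  83  83  83  84  84  84  84  84  84  85  85  85  85  86  86  86  86
  86  87 101 101 101 101 102 102 102 103 103 103 103 103 104 104 104 104
 104 105 105 105 105 106 106 107 107 107]
side [(np.float64(-119.5), np.int32(41), np.float64(0.0769)), (np.float64(-171.9), np.int32(48), np.float64(0.0672)), (np.float64(65.4), np.int32(79), np.float64(0.0679)), (np.float64(124.5), np.int32(99), np.float64(0.0698))] phase mod60 6.0
lug px angles [-97 -94  80  80  80  81  81  82  82  82  83  83  83  83  83  83  83  83
  83  84  84  84  84  85  85  85  85  85  85  85  86  86  86  86  86  86
  86  86  87 101 101 101 101 102 102 102 102 102 103 103 103 103 103 103
 103 104 104 104 104 104 104 105 105 105 105 105 105 105 106 106 106 106
 106 108 108]
```

View pics/a6.png

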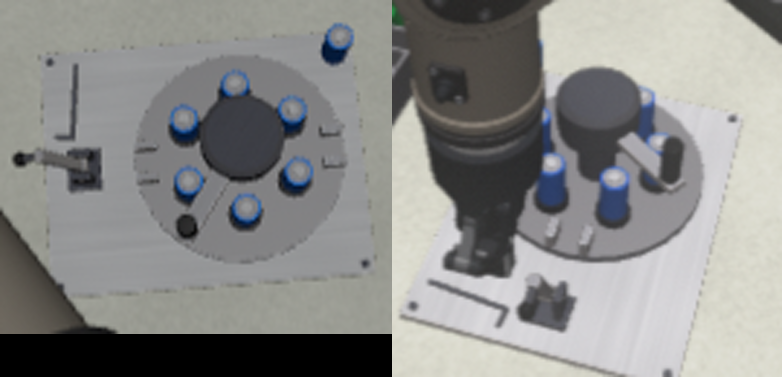

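The clear top view gives a phase from all six cells of 3.9°, so keeper a is at 93.9°, about 1 mm off. I'll go down outside the ball.

```bash
python3 -m jog '0 0 0 -5 30 3 0; 0 0 0 0 35 0 0; 0 0 0 0 35 0 0; 0 0 0 0 30 0 0; 0 0 0 0 20 0 0';  python3 -m jog '0 0 0 0 10 0 0; 0 0 0 0 5 0 0; 0 0 0 0 0 0 0; 0 0 0 0 0 0 0; 0 0 0 0 0 0 0'; python3 st.py .5437 .248 .1;python3 -c "
from h import *
f=grab('top','t7.png');print(proj(f,r.get_obs()['tcp_pos']));cv2.imwrite('pics/t7c.png',cv2.resize(cv2.cvtColor(f['color'][130:260,120:320],cv2.COLOR_RGB2BGR),None,fx=4,fy=4))
f=grab('side','s7.png');print(proj(f,r.get_obs()['tcp_pos']));cv2.imwrite('pics/s7c.png',cv2.resize(cv2.cvtColor(f['color'][160:300,150:330],cv2.COLOR_RGB2BGR),None,fx=4,fy=4))"
```

```text
clock: 10.9
tcp_pos: [0.5433, 0.2497, 0.1157]
orientation: [-1.241, 1.169, -1.168]
contact_force: [-0.5, -1.0, -0.3]
grip_width: 0.0003
clock: 11.32
tcp_pos: [0.546, 0.2535, 0.1059]
orientation: [-1.234, 1.165, -1.166]
contact_force: [-0.1, 0.5, 0.8]
grip_width: -0.0
t 11.32 tcp [0.546  0.2535 0.1059] xhead -86.6 y [ 0.0025  0.0011 -1.    ] F [-0.0775  0.5169  0.839 ] w -4.717981195044414e-05
tool shift [ 5.3846  5.9191 -2.6569]
(np.float64(167.97143044950607), np.float64(195.6045985374859))
(np.float64(222.7439230155756), np.float64(281.7940510018822))
```

View pics/t7c.png

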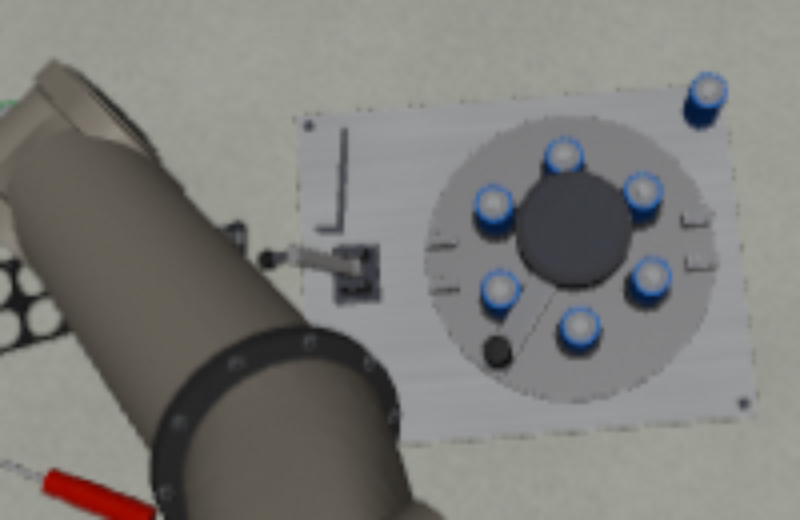

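View pics/s7c.png

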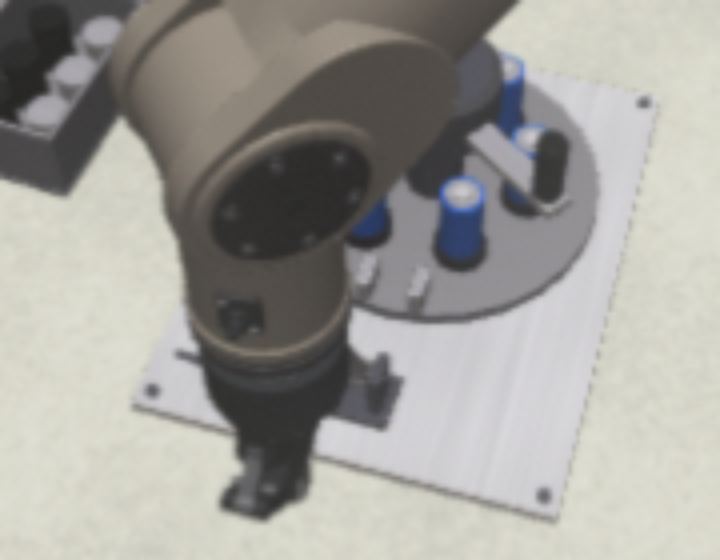

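The fingers are in line with the ball, which is at crop (268,258) against the TCP at about (192,262). Now I'll push inward along the latch line.

```bash
python3 -m jog '0 0 0 5 4 0 0; 0 0 0 8 4 0 0; 0 0 0 8 0 0 0; 0 0 0 8 0 0 0; 0 0 0 8 0 0 0';  python3 -m jog '0 0 0 8 0 0 0; 0 0 0 8 0 0 0; 0 0 0 8 0 0 0; 0 0 0 5 0 0 0; 0 0 0 5 0 0 0'; python3 st.py;python3 -c "
from h import *
f=grab('top','t8.png');cv2.imwrite('pics/t8c.png',cv2.resize(cv2.cvtColor(f['color'][130:260,120:320],cv2.COLOR_RGB2BGR),None,fx=4,fy=4))"
```

```text
clock: 11.83
tcp_pos: [0.5473, 0.2147, 0.0961]
orientation: [-1.237, 1.166, -1.167]
contact_force: [-0.5, -0.9, 0.1]
grip_width: 0.0001
clock: 12.25
tcp_pos: [0.5495, 0.1822, 0.097]
orientation: [-1.235, 1.166, -1.166]
contact_force: [-3.4, 6.1, 11.8]
grip_width: -0.0002
t 12.25 tcp [0.5495 0.1822 0.097 ] xhead -86.7 y [ 0.0006  0.0009 -1.    ] F [-3.3732  6.1337 11.81  ] w -0.00020377947349194085
```

View pics/t8c.png

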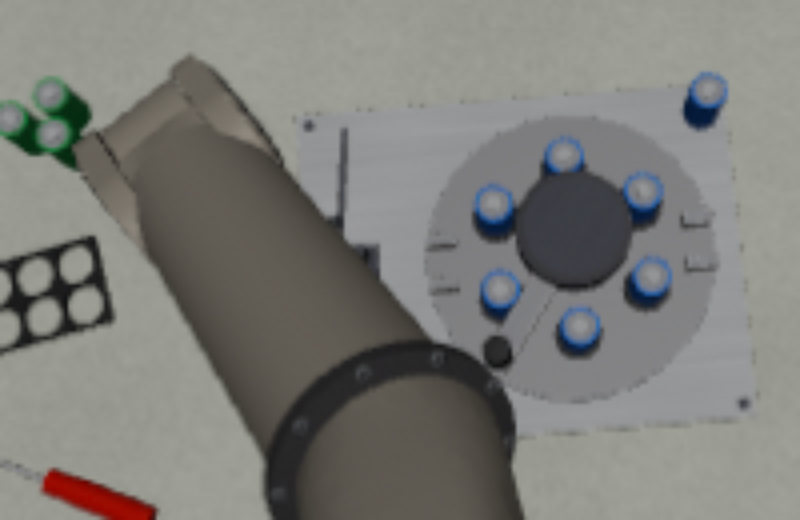

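```bash
python3 -c "
from h import *
f=grab('side','s8.png');cv2.imwrite('pics/s8c.png',cv2.resize(cv2.cvtColor(f['color'][170:300,170:330],cv2.COLOR_RGB2BGR),None,fx=4.6,fy=4.6,interpolation=cv2.INTER_CUBIC))"
```

```text
(no output)
```

View pics/s8c.png

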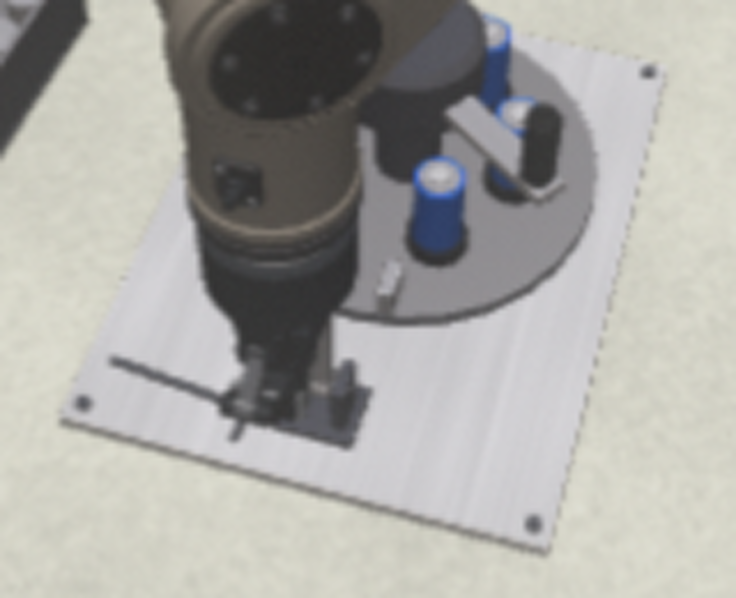

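The bar is about upright, at crop (325,350), and the ball is probably pressing up under the finger knuckle. I'll lift 15 mm and keep pushing.

```bash
python3 -m jog '0 0 0 0 -8 0 0; 0 0 0 0 -8 0 0; 0 0 0 2 0 0 0; 0 0 0 4 0 0 0; 0 0 0 4 0 0 0'; python3 st.py;  python3 -m jog '0 0 0 4 0 0 0; 0 0 0 4 0 0 0; 0 0 0 0 0 0 0; 0 0 0 0 0 0 0; 0 0 0 0 0 0 0'; python3 st.py;python3 -c "
from h import *
f=grab('side','s9.png');cv2.imwrite('pics/s9c.png',cv2.resize(cv2.cvtColor(f['color'][170:300,170:330],cv2.COLOR_RGB2BGR),None,fx=4.6,fy=4.6,interpolation=cv2.INTER_CUBIC))"
```

```text
clock: 12.77
tcp_pos: [0.5498, 0.1717, 0.1122]
orientation: [-1.237, 1.166, -1.166]
contact_force: [-0.3, 0.4, -1.0]
grip_width: 0.0001
t 12.77 tcp [0.5498 0.1717 0.1122] xhead -86.6 y [ 0.     -0.0003 -1.    ] F [-0.3309  0.4234 -0.9814] w 0.00011744475183694055
clock: 13.18
tcp_pos: [0.5502, 0.1643, 0.1122]
orientation: [-1.237, 1.166, -1.166]
contact_force: [-0.1, 0.3, 1.0]
grip_width: 0.0002
t 13.18 tcp [0.5502 0.1643 0.1122] xhead -86.6 y [-0.0002  0.0001 -1.    ] F [-0.0876  0.2596  1.0147] w 0.00024644973972248697
```

View pics/s9c.png

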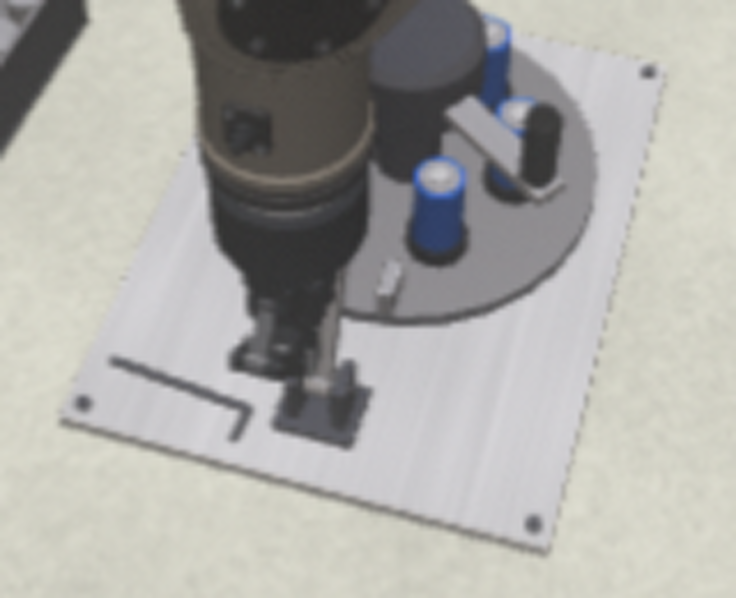

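```bash
python3 -m jog '0 0 0 4 0 0 0; 0 0 0 4 0 0 0; 0 0 0 4 0 0 0; 0 0 0 4 0 0 0; 0 0 0 4 0 0 0'; python3 st.py;  python3 -m jog '0 0 0 0 0 0 0; 0 0 0 0 0 0 0; 0 0 0 0 0 0 0; 0 0 0 0 0 0 0; 0 0 0 0 0 0 0'; python3 st.py;python3 -c "
from h import *
f=grab('side','s10.png');cv2.imwrite('pics/s10c.png',cv2.resize(cv2.cvtColor(f['color'][170:300,170:330],cv2.COLOR_RGB2BGR),None,fx=4.6,fy=4.6,interpolation=cv2.INTER_CUBIC))"
```

```text
clock: 13.65
tcp_pos: [0.5515, 0.1437, 0.1123]
orientation: [-1.236, 1.166, -1.166]
contact_force: [0.0, 0.1, 1.1]
grip_width: 0.0
t 13.65 tcp [0.5515 0.1437 0.1123] xhead -86.6 y [ 0.     -0.0002 -1.    ] F [0.0049 0.1047 1.0694] w 4.847025880537161e-05
clock: 14.07
tcp_pos: [0.5514, 0.1447, 0.1123]
orientation: [-1.237, 1.165, -1.165]
contact_force: [-0.5, -0.6, -0.6]
grip_width: -0.0002
t 14.07 tcp [0.5514 0.1447 0.1123] xhead -86.6 y [ 0.      0.0002 -1.    ] F [-0.484  -0.6167 -0.6296] w -0.00021135204066923482
```

View pics/s10c.png

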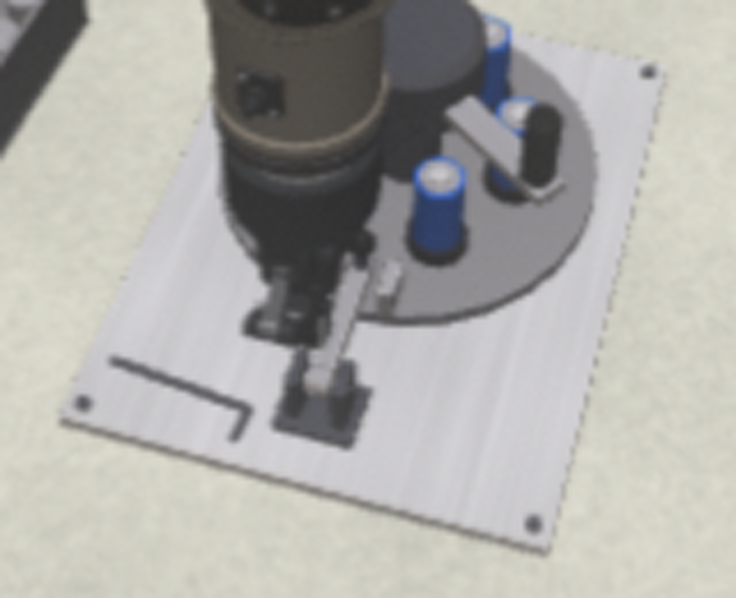

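The bar is tipping inward, with its ball at crop (362,240). I'll back off outward and up, then look.

```bash
python3 -m jog '0 0 0 -15 0 0 0; 0 0 0 -25 -10 0 0; 0 0 0 -25 -25 0 0; 0 0 0 -25 -30 0 0; 0 0 0 -25 -30 0 0';  python3 -m jog '0 0 0 -25 -30 0 0; 0 0 0 -20 -20 0 0; 0 0 0 0 0 0 0; 0 0 0 0 0 0 0; 0 0 0 0 0 0 0';python3 -m jog '0 0 0 0 0 0 0; 0 0 0 0 0 0 0; 0 0 0 0 0 0 0; 0 0 0 0 0 0 0; 0 0 0 0 0 0 0'; python3 -m jog '0 0 0 0 0 0 0; 0 0 0 0 0 0 0; 0 0 0 0 0 0 0; 0 0 0 0 0 0 0; 0 0 0 0 0 0 0'; python3 st.py; python3 ang.py a11; python3 -c "
from h import *
f=grab('side');cv2.imwrite('pics/s11c.png',cv2.resize(cv2.cvtColor(f['color'][170:300,170:330],cv2.COLOR_RGB2BGR),None,fx=4.6,fy=4.6,interpolation=cv2.INTER_CUBIC))"
```

```text
clock: 14.53
tcp_pos: [0.5439, 0.2602, 0.208]
orientation: [-1.238, 1.166, -1.165]
contact_force: [1.8, -0.0, -0.2]
grip_width: 0.0001
clock: 14.95
tcp_pos: [0.5418, 0.303, 0.2563]
orientation: [-1.238, 1.166, -1.167]
contact_force: [-0.4, -0.7, 0.1]
grip_width: 0.0001
clock: 15.37
tcp_pos: [0.542, 0.3036, 0.257]
orientation: [-1.237, 1.166, -1.166]
contact_force: [-0.0, -0.1, 0.7]
grip_width: 0.0004
clock: 15.78
tcp_pos: [0.542, 0.3041, 0.2573]
orientation: [-1.236, 1.166, -1.166]
contact_force: [0.2, 0.3, 0.2]
grip_width: -0.0003
t 15.78 tcp [0.542  0.3041 0.2573] xhead -86.6 y [ 0. -0. -1.] F [0.2122 0.2551 0.2283] w -0.0003095527429699245
top [(np.float64(3.6), np.int32(71), np.float64(0.0718)), (np.float64(-55.9), np.int32(73), np.float64(0.0713)), (np.float64(63.5), np.int32(69), np.float64(0.0704)), (np.float64(-115.9), np.int32(79), np.float64(0.0711)), (np.float64(123.7), np.int32(77), np.float64(0.0703)), (np.float64(-176.1), np.int32(79), np.float64(0.0708))] phase mod60 3.82
lug px angles [-99 -98 -98 -98 -97 -97 -97 -97 -96 -96 -96 -96 -95 -95 -95 -95 -95 -94
 -94 -94 -9
[... 522 characters left out ...]
.0702)), (np.float64(-172.4), np.int32(48), np.float64(0.0672)), (np.float64(63.7), np.int32(97), np.float64(0.0696)), (np.float64(124.8), np.int32(97), np.float64(0.0698))] phase mod60 4.74
lug px angles [-96 -94  80  80  81  81  82  82  82  82  82  82  82  83  83  83  83  83
  84  84  84  84  84  85  85  85  85  85  85  86  86  86  86  86  86  87
  87  87  89  90  90  90  90  91  91  91  91  92  92  92  92  92  92  92
  92  93  93  93  93  93  93  93  94  94  94  94  94  94  94  95  95  95
  95  95  95  96  96  96  96  96  96  96  96  96  97  97  97 101 101 101
 101 102 102 102 102 103 103 103 103 103 103 103 104 104 104 104 104 105
 105 105 105 105 105 105 105 106 106 106 106 106 108 108]
```

View pics/a11.png

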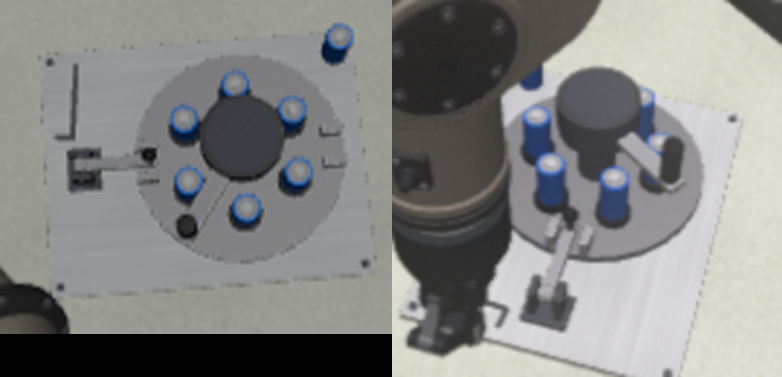

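View pics/s11c.png

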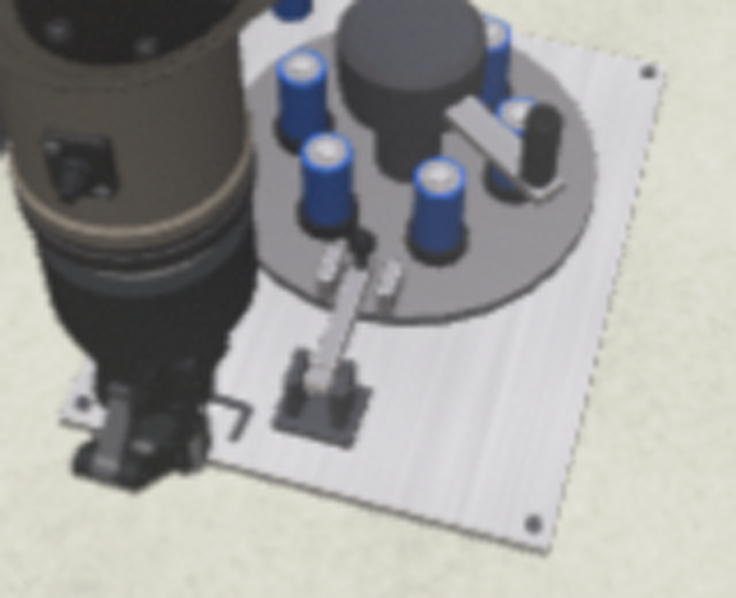

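The bar lies between the lugs: ball at top crop (148,155), lugs at (148,150) and (148,180). I'll check the bar heights and the bystanders.

```bash
python3 - <<'E'
from h import *
np.set_printoptions(precision=4,suppress=True)
u=np.array([-.0593,.9982]);v=np.array([u[1],-u[0]])
for n,c in(('top',(.5597,-.0538)),('side',(.5631,-.0489))):
    f=grab(n);P=cloud(f);d=P[...,:2]-np.array(c);a=d@u;b=d@v;z=P[...,2]
    for lo in(.095,.105,.12,.13,.14,.15,.16):
        k=(a>lo)&(a<lo+.01)&(abs(b)<.006);print(n,lo,np.median(z[k]).round(4),np.nanmax(z[k]).round(4),k.sum())
    f0=dict(np.load(f'pics/{n}0.npz'))
    df=np.abs(f['color'].astype(int)-f0['color']).max(2)
    cv2.imwrite(f'pics/d_{n}.png',np.hstack([(df*3).clip(0,255).astype(np.uint8)]))
E
```

```text
top 0.095 0.0774 0.0869 18
top 0.105 0.0796 0.0849 13
top 0.12 0.0533 0.0584 15
top 0.13 0.0523 0.0558 17
top 0.14 0.0507 0.0565 14
top 0.15 0.0501 0.0579 14
top 0.16 0.0509 0.0543 16
side 0.095 0.0781 0.0861 27
side 0.105 0.0614 0.0824 28
side 0.12 0.052 0.0544 20
side 0.13 0.0517 0.056 21
side 0.14 0.053 0.0545 17
side 0.15 0.0534 0.0562 12
side 0.16 0.0525 0.0558 15
```

View pics/d_top.png

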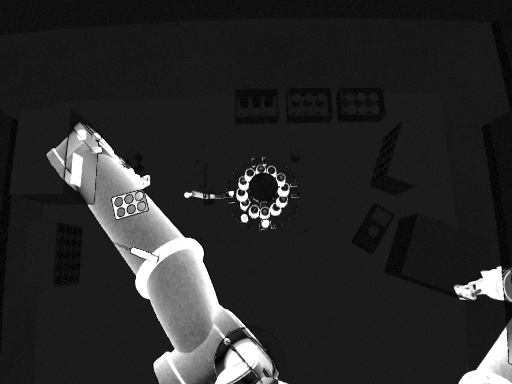

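The bar top is level at about 52 mm (expected 53 mm) and the ball top is at about 85 mm (expected 84 mm). The difference picture shows change only at the table, lever, latch and arm; the hex key, spare cell and meter are unchanged. The arm hides some bench items from above, but it never came near their height. The gripper is clear, so I'm handing in.

```bash
python3 -c "
from h import *
r.hand_in();print(r.get_obs()['clock'])"
```

```text
the job is handed in; nothing more can be done
the job is handed in; nothing more can be done
```

The table is turned so keeper a sits under the latch, the bar is down in its slot, and the job is handed in at about 16 s of the 72 s allowed. No verdict is reported.

**What I did:** I held the lever knob loosely between the fingers and turned it both ways. Counter-clockwise slipped and clockwise gripped. Two clockwise strokes, the second finished slowly, brought keeper a under the latch. I then let go, tipped the bar inward by pushing on its ball with closed fingers, and backed away.

**Last checks:**
- **Keeper:** it stands at 93.8–93.9° against a latch direction of 93.4°, so about 1 mm off. This did not change when the bar dropped.
- **Bar:** it lies between the lugs and is level. Its top measures about 50–53 mm (expected 53 mm) and the ball top about 85 mm (expected 84 mm).
- **Robot:** the gripper is clear of everything, with no contact force.

**Disagreements and gaps:**
- The two cameras differed by 4–5 mm in absolute position. I averaged them for moving the arm and measured angles within each camera separately.
- While pushing the ball, the tool briefly read about 12 N upward. I took this to be the ball under a finger knuckle; lifting 16 mm cleared it.
- In the last top view the arm hid the cell holder, the screwdriver and the green cells, so I did not compare those with the start. The hex key, spare cell and meter looked unmoved.

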